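Pop the lamp hatch of the twin-outlet light source

TASK

Open the lamp hatch of the light source that has two round light outlets on top: with the fingertips, press the black thumb pad on its hatch all the way down once, then let go so that the hatch springs up by itself. Move clear, watch for two seconds that it stays wide open on its own, and leave it so. Do not push the popped hatch down again, leave the other light source's hatch shut, and leave the loose things on the bench where they are.

Things in the scene. Friction and masses are not known exactly. Their poses are not given: they have to be found in the camera images.
- light_twin: the light source with TWO round outlets: cream metal box, fixed to the bench, 190 (x) x 120 (y) x 130 high; origin at the centre of its underside on the bench, x axis points to its back, z up. Two upright outlets, 38 mm wide and 32 mm high, stand on its top at x=+55, y=-30 and +30. The hatch covers the front half of the top
- hatch_twin_pad (a point): centre of the top face of the thumb pad on the twin light source's hatch; moves with the hatch. The pad is a black block 22 (x) x 44 (y) mm, its top 14 mm above the box's top (144 mm above the bench) while shut, at x=-64, y=0 of the box; same axes as the box while shut
- hatch_twin (a joint): angle (rad) of the twin unit's hatch: cream plate 82 (x) x 76 (y) x 4 mm, pad near its front edge, hinged at its back edge (x=0 of the box, at its top, along y). 0 = shut, negative = pressed in (stop at -0.08, pad 5 mm down), positive = open, up and back. Once unlatched and let go, a damped spring swings it up to its stop at 1.1 in 1 to 2 s and keeps it there, reaching 80 mm above the box
- latch_twin (a joint): slide (m) of the steel hook inside the twin unit's latch: 0 = latched, about 0.009 = let go, hatch still held down, 0.020 = hatch has risen. It never goes back; a popped hatch pushed back below 0.1 rad counts as a second press. Pressing the pad takes 3 to 5 N; the latch lets go at about -0.04 rad (pad 2.5 mm down)
- light_single: the other light source: the same box with ONE such outlet, on the centre line of its top at x=+55; origin at the centre of its underside
- hatch_single_pad (a point): centre of the top face of the same thumb pad on the single-outlet light source's hatch
- hatch_single (a joint): angle (rad) of the single-outlet light source's hatch, same build; to be left shut at 0
- objective: loose steel microscope objective standing upright, 32 mm wide, 52 mm high; origin at the centre of its underside
- cleaner: loose small amber bottle with a black cap, 36 mm wide, 85 mm high; origin at the centre of its underside
- gauge_block: loose steel block 35 x 60 x 20 mm high; origin at the centre of its underside
There are look-alikes about, which are no part of the job. What is shaped like the light_twin but blue or purple is not meant.

How it is judged:
On the way, in this order (a step that is already met when the one before it is completed fails the run):
1. the twin light source's hatch is pressed in by the fingers until its latch lets go (value of joint latch_twin above 0.006 m and value of joint hatch_twin below 0.1 rad and contact force between the fingers and light_twin above 0.5 N).
2. the hatch has sprung wide open and stands so, untouched, for 1.5 s (value of joint hatch_twin above 0.95 rad and contact force between each of the arm, the fingers and light_twin below 0.1 N), for 1.5 s.
At the end, for the whole second after the job is handed in: the twin light source's hatch stands open beyond 0.95 rad, at rest and untouched; the other hatch is shut; the three loose things are within 20 mm of where they stood (value of joint hatch_twin above 0.95 rad and velocity of joint hatch_twin between -0.05 and 0.05 rad/s and value of joint hatch_single between -0.03 and 0.03 rad and distance of each of objective, cleaner, gauge_block from where it was at the start of the episode below 0.02 m).
It fails at once if the popped hatch is pushed down again (value of joint latch_twin above 0.014 m and value of joint hatch_twin below 0.1 rad).
It fails at once if the other light source's hatch is pressed or opened (value of joint hatch_single above 0.03 rad or value of joint hatch_single below -0.03 rad).
It fails at once if a loose thing is lifted, carried, pushed away or knocked over (distance of any of objective, cleaner, gauge_block from where it was at the start of the episode above 0.02 m or angle between any of objective, cleaner's own z axis and vertical above 0.5 rad).
It also fails if it takes over 32 s, if anything falls off the work surface, if the arm or the gripper's body presses on something with over 40 N, if the wrist force passes 120 N, or if a joint passes its speed limit or range.

ROBOT

A 7-joint arm with a two-finger parallel gripper is mounted at the origin on the work surface. World frame = base frame: x ahead of the robot, y to its left, z up, the work surface at z = 0. Lengths are in m, angles in rad, forces in N, time in s.
With the tool pointing down it reaches from about 0.4 to 0.925 m from the base axis. Payload 5.6 kg.
Tool frame: the origin (TCP) lies midway between the tips of the shut fingers; the grasp point (between the pads) lies 19 mm behind it; y points along the fingers, z is the direction in which the jaws open and shut, and the axes are right-handed (so a half turn about y gives the same grasp; the last joint's range is limited). The gripper opens to 85 mm and grips with 20 to 120 N. Pads are 22 mm wide; open, the fingers measure 114 mm over their backs; the gripper's body (76 mm by 85 mm) begins 54 mm behind the grasp point. The pads swing forward as they close: fully open they stand 13 mm farther back than shut.
Start: joints at [1.076, 0.468, -0.012, 1.603, 0.006, 1.071, -0.056], TCP at [0.284, -0.585, 0.197] pointing down, gripper open.
Joint ranges: [-2.53, 2.53], [-0.31, 2.02], [-1.57, 1.55], [0.28, 2.44], [-1.29, 4.43], [0.15, 1.84], [-2.92, 2.92]. Speed limits (rad/s): [2.57, 2.57, 3.14, 3.14, 3.14, 3.14, 3.14].

INTERFACE

Orientations are given as a unit quaternion [w, x, y, z].
In Python, from cell import r gives the robot as it stands. The module is installed in compiled form; this text tells all that it offers. Calls block until the motion is done:
- r.move_pose(position, orientation): joint-space move of the TCP to a pose.
- r.move_linear(position, attitude=None, v=0.15): straight line of the TCP; attitude=None keeps the orientation; v is the mean speed in m/s.
- r.set_joints(angles): joint-space move.
- r.command_gripper(opening, strength=None): finger opening in m; strength is the grip in N (None keeps the last); returns when the fingers have stopped.
- r.sleep(seconds).
- r.inverse_kinematics(position, orientation): joint angles nearest the present ones, or None.
- r.snapshot(name): name is "scene" or "top" or "wrist"; returns the picture (420x560x3 uint8, red, green, blue); there is no depth.
- r.camera_info(name): a dict with "mtx" (3x3 intrinsics, pixels), "rvec" (rotation vector, rad) and "tvec" (3), from world to camera coordinates, as OpenCV has them. Camera axes: x right, y down, z forward; pixel columns grow to the right and rows downward; lengths in m; the calibration is good to about 2 mm. A picture is of the moment at which its call begins: read the wrist's pose just before it. camera_info takes no time and is no camera call; for the wrist camera it gives the pose at the moment of the call.
A pose or a line that the arm cannot do raises r.IKError and nothing moves.
- r.job_done(): hands the job in, once; it reports no verdict.
Trained networks look in the newest picture that a camera, given by its name, has taken for a name from the list of things; names that differ only in an ending like _2 or _b are one class to them, and where a whole thing is asked for, a point or a joint stands for the part that bears it (a point fixed in the world has none). Each returns a list of dicts, best first, with "p" (0 to 1); they miss things now and then, are a little off and sometimes report something else, mostly with a low value. They report only what shows in the picture. A call takes as long as a camera call. They do not tell look-alikes from the thing itself.
- r.recognise(camera, name): "bbox" ([left, top, width, height] in pixels, round what is visible of it).
- r.trace(camera, name): "mask" (420x560 bool, what is visible of it) and "bbox" ([left, top, width, height] in pixels, round what is visible of it).
Readings, each from a call of its own:
- r.get_clock(): time.
- r.get_q(): joint angles.
- r.get_qvel(): joint speeds.
- r.get_tau(): joint torques, N m.
- r.get_tool_pos(): TCP position.
- r.get_orientation(): TCP orientation.
- r.get_wrist_force(): force on the tool from outside, world axes, zero at the start.
- r.get_torque(): the same for the moment, N m.
- r.get_opening(): finger opening in m.
Only numpy, scipy, OpenCV 4.12 (cv2) and the standard library are available. Lean on these libraries where they do the work, as an engineer would, in place of code of your own. Each camera call takes 0.05 s, during which the arm holds its last target. There are 200 camera calls.

## Working session

There is one attempt and no reset: what is moved stays moved. The work goes in short steps, each a Python script; the robot and the scene stay as the last script left them, time stands still between calls to the robot, and variables do not carry over. Pictures are saved under pics/ and viewed, about 8 in all and at most 12, crops included, and the job is handed in when it is done.

```bash
mkdir -p pics
python3 - <<'E'
from cell import r
import cv2,numpy as np
ims=[]
for c in("scene","top"):
    im=r.snapshot(c); cv2.imwrite(f"pics/{c}0.png",im[:,:,::-1])
    for n in("light_twin","light_single","hatch_twin_pad","hatch_single_pad","objective","cleaner","gauge_block"):
        print(c,n,[(np.round(d["bbox"]).tolist(),round(d["p"],2)) for d in r.recognise(c,n)][:5])
print(r.get_orientation(),r.get_clock(),r.get_tool_pos())
E
```

```text
scene light_twin [([300.0, 169.0, 96.0, 82.0], 0.94), ([178.0, 216.0, 105.0, 90.0], 0.83), ([238.0, 336.0, 116.0, 84.0], 0.56)]
scene light_single [([214.0, 97.0, 90.0, 96.0], 0.87)]
scene hatch_twin_pad [([345.0, 180.0, 46.0, 38.0], 0.98), ([298.0, 352.0, 51.0, 54.0], 0.91)]
scene hatch_single_pad [([248.0, 123.0, 46.0, 35.0], 0.75)]
scene objective [([179.0, 373.0, 17.0, 18.0], 0.65), ([251.0, 122.0, 42.0, 36.0], 0.3)]
scene cleaner [([327.0, 121.0, 14.0, 23.0], 0.8)]
scene gauge_block [([298.0, 269.0, 23.0, 33.0], 0.92), ([215.0, 100.0, 89.0, 91.0], 0.55)]
top light_twin [([309.0, 214.0, 75.0, 102.0], 0.92), ([208.0, 136.0, 75.0, 104.0], 0.63), ([129.0, 237.0, 84.0, 104.0], 0.58)]
top light_single [([337.0, 96.0, 78.0, 105.0], 0.78)]
top hatch_twin_pad [([147.0, 282.0, 41.0, 50.0], 0.78), ([227.0, 180.0, 42.0, 45.0], 0.74), ([332.0, 261.0, 42.0, 45.0], 0.65)]
top hatch_single_pad [([352.0, 137.0, 48.0, 47.0], 0.76)]
top objective [([133.0, 194.0, 15.0, 15.0], 0.54)]
top cleaner [([430.0, 205.0, 22.0, 16.0], 0.82)]
top gauge_block [([254.0, 252.0, 25.0, 19.0], 0.9), ([209.0, 136.0, 75.0, 106.0], 0.21)]
[-0.15833136  0.15836216 -0.68911703  0.68918091] 0.8 [ 0.28373557 -0.58482291  0.1974963 ]
```

View pics/scene0.png

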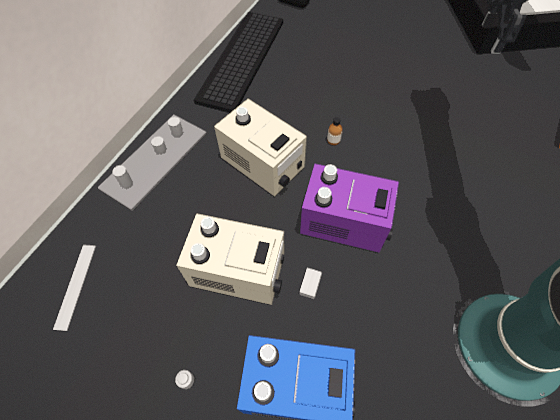

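View pics/top0.png

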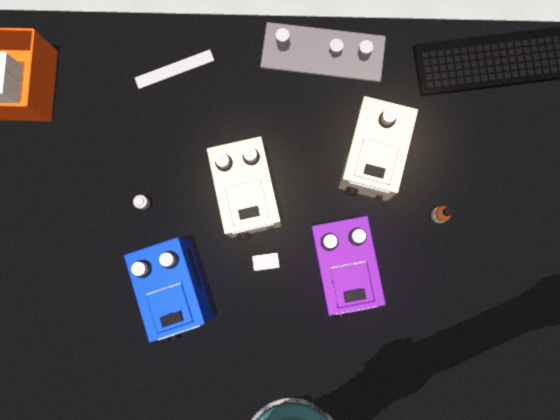

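Candidates for light_twin:
- Cream with two outlets: top (245,187), scene (232,258).
- Purple: top (348,265).
- Blue: top (168,290).
- Cream with one outlet: top (378,148), which is light_single.

Only the cream box with two outlets fits. Its pad is near (249,212) in top and (262,252) in scene. I'll confirm it in a crop and measure.

```bash
cat > h.py <<'E'
from cell import r
import cv2,numpy as np
def ray(c,uv):
    i=r.camera_info(c);R=cv2.Rodrigues(np.array(i["rvec"],float))[0]
    d=R.T@np.linalg.inv(i["mtx"])@np.array([*uv,1.]);o=-R.T@np.array(i["tvec"],float).ravel();return o,d
def onz(c,uv,z):
    o,d=ray(c,uv);return o+d*(z-o[2])/d[2]
def blob(im,box,lo,hi):
    x,y,w,h=box;g=cv2.cvtColor(im[y:y+h,x:x+w],cv2.COLOR_RGB2GRAY)
    n,l,s,ce=cv2.connectedComponentsWithStats(cv2.inRange(g,lo,hi))
    k=1+np.argmax(s[1:,4]);return ce[k]+[x,y],s[k]
E
python3 - <<'E'
from h import *
t=cv2.imread("pics/top0.png")[:,:,::-1];s=cv2.imread("pics/scene0.png")[:,:,::-1]
a=blob(t,(234,203,30,18),0,70);b=blob(s,(250,236,24,30),0,70);print(a,b)
pt,ps=onz("top",a[0],.144),onz("scene",b[0],.144);print("pad",pt,ps,np.hypot(*pt[:2]))
o1,o2=onz("top",(223,161),.162),onz("top",(251,155),.162);print("outlets",o1,o2,np.linalg.norm(o1-o2))
m=(o1+o2)/2;print("pad-outlet dist (0.119)",np.linalg.norm((m-pt)[:2]),"yaw",np.arctan2(*(m-pt)[1::-1]),np.arctan2((o1-o2)[1],(o1-o2)[0])-np.pi/2)
for n,uv,z in(("obj",(140.5,201.5),.05),("gauge",(266,262),.02),("cleaner",(445,213),.08),("single",(375,170),.144),("singleoutlet",(389,118),.162)):print(n,onz("top",uv,z))
for c in("top","scene"):
    i=r.camera_info(c);print(ray(c,(280,210))[0])
w=np.hstack([cv2.resize(t[130:245,200:290],None,fx=4,fy=4),cv2.resize(s[205:310,175:290],None,fx=3.8,fy=4.38)[:460]])if 0 else None
A=cv2.resize(t[130:245,200:290],(360,460),interpolation=2);B=cv2.resize(s[205:310,175:290],(436,460),interpolation=2)
cv2.imwrite("pics/crop.png",np.hstack([A,B])[:,:,::-1])
E
```

```text
Traceback (most recent call last):
  File "h.py", line 11, in blob
    k=1+np.argmax(s[1:,4]);return ce[k]+[x,y],s[k]
        ~~~~~~~~~^^^^^^^^^
ValueError: attempt to get argmax of an empty sequence
```

```bash
sed -i 's/cv2.inRange(g,lo,hi)/(g<(int(g.min())+int(g.max()))\/2).astype(np.uint8)/;s/cv2.cvtColor(im/cv2.cvtColor(np.ascontiguousarray(im/;s/x:x+w\]/x:x+w])/' h.py
python3 - <<'E'
from h import *
t=cv2.imread("pics/top0.png")[:,:,::-1].copy();s=cv2.imread("pics/scene0.png")[:,:,::-1].copy()
print(t[212,236:262,0],t.shape)
a=blob(t,(234,203,30,18),0,70);b=blob(s,(250,236,24,30),0,70);print(a,b)
pt,ps=onz("top",a[0],.144),onz("scene",b[0],.144);print("pad",pt,ps,np.hypot(*pt[:2]))
o1,o2=onz("top",(223,161),.162),onz("top",(251,155),.162);print("outlets",o1,o2,np.linalg.norm(o1-o2))
m=(o1+o2)/2;print("pad-outlet dist (0.119)",np.linalg.norm((m-pt)[:2]),"yaw",np.arctan2(*(m-pt)[1::-1]),np.arctan2((o1-o2)[1],(o1-o2)[0])-np.pi/2)
for n,uv,z in(("obj",(140.5,201.5),.05),("gauge",(266,262),.02),("cleaner",(445,213),.08),("single",(375,170),.144),("singleoutlet",(389,118),.162)):print(n,onz("top",uv,z))
A=cv2.resize(t[130:245,200:290],(360,460),interpolation=2);B=cv2.resize(s[205:310,175:290],(436,460),interpolation=2)
cv2.imwrite("pics/crop.png",np.hstack([A,B])[:,:,::-1])
E
```

```text
[254 250 187 102  88  90  88  89  89  93  89  90  92  94  90  92  90  92
  91  91  91  92 117 229 254 254] (420, 560, 3)
(array([248.55940594, 212.31683168]), array([  4,   3,  22,  14, 202], dtype=int32)) (array([261.24137931, 252.27155172]), array([  4,   5,  15,  23, 232], dtype=int32))
pad [0.52655689 0.10552615 0.144     ] [0.52451331 0.10784835 0.144     ] 0.5370269359709686
outlets [0.63127663 0.16170893 0.162     ] [0.64573511 0.10342442 0.162     ] 0.06005108055164897
pad-outlet dist (0.119) 0.11516841245066138 yaw 0.23700367240781772 0.24315875030624245
obj [0.55588094 0.36620619 0.05      ]
gauge [0.42562605 0.07231997 0.02      ]
cleaner [ 0.54522011 -0.32693752  0.08      ]
single [ 0.62474713 -0.15966417  0.144     ]
singleoutlet [ 0.73351421 -0.18520314  0.162     ]
```

View pics/crop.png

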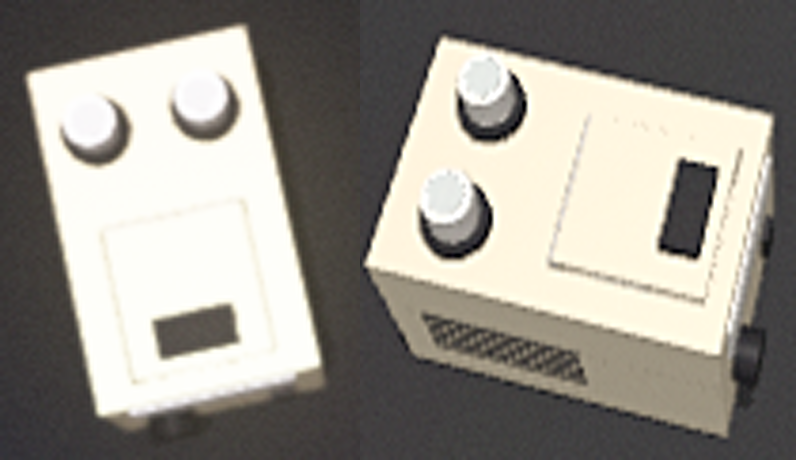

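The crop confirms the cream box with two upright outlets. Its pad is at crop-left (196,330) and crop-right (690,208). The two cameras agree to 3 mm: pad at (0.5255, 0.1065), yaw 0.24. Next I shut the fingers and hover above it.

```bash
cat >> h.py <<'E'
from scipy.spatial.transform import Rotation as Ro
pad=np.array([.5255,.1065,.144]);yaw=.24
bx=np.array([np.cos(yaw),np.sin(yaw),0]);by=np.array([-bx[1],bx[0],0])
def ori(s):
    y=np.array([0,0,-1.]);z=s*by;q=Ro.from_matrix(np.c_[np.cross(y,z),y,z]).as_quat();return q[[3,0,1,2]]
E
python3 - <<'E'
from h import *
r.command_gripper(0.0)
p=r.get_tool_pos();r.move_linear([p[0],p[1],.30],v=.25)
q0=np.array(r.get_q());best=None
for s in(1,-1):
    q=r.inverse_kinematics([pad[0],pad[1],.30],ori(s));print(s,q)
    if q is not None and(best is None or abs(q-q0).max()<best[0]):best=(abs(np.array(q)-q0).max(),s)
s=best[1];open("s","w").write(str(s))
r.move_pose([pad[0],pad[1],.30],ori(s));r.move_linear([pad[0],pad[1],.175],v=.15)
r.sleep(.3)
print(s,r.get_tool_pos(),r.get_wrist_force(),r.get_opening(),r.get_clock())
a=r.snapshot("wrist");b=r.snapshot("scene")
i=r.camera_info("wrist")
for P in(pad,np.array(r.get_tool_pos())):
  for c in("wrist","scene"):
    i=r.camera_info(c);print(c,cv2.projectPoints(P[None],np.array(i["rvec"],float),np.array(i["tvec"],float),np.array(i["mtx"]),None)[0].ravel())
cv2.imwrite("pics/hover.png",np.hstack([cv2.resize(a,(420,315)),cv2.resize(b[165:315,160:340],(378,315))])[:,:,::-1])
E
```

```text
1 [ 0.52560641  0.33621647 -0.97520652  1.71196279  0.29200023  1.24922034
  1.29350762]
-1 [ 0.35467444  0.26985321 -0.73888742  1.72060914  0.19199594  1.22524824
 -1.76244148]
1 [0.52583028 0.1064702  0.17553035] [-0.13367073 -0.76654561 -0.40930873] -4.6019303903839025e-05 6.0
wrist [279.00290592 228.0061459 ]
scene [261.13353982 251.50115695]
wrist [278.62032806 248.78641065]
scene [260.21674133 244.73507807]
```

View pics/hover.png

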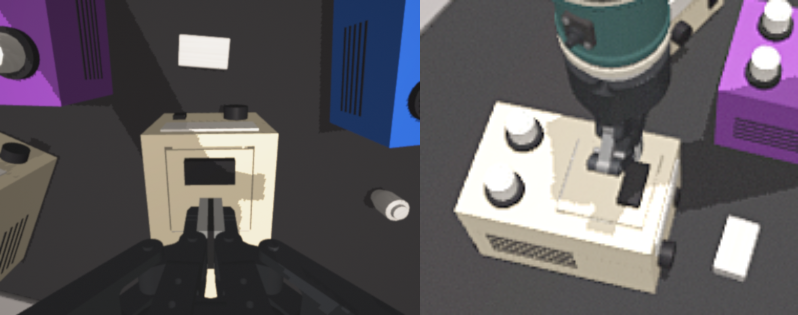

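The pad's predicted pixel matches in the wrist view (280,228). The visible fingertip does not match the TCP projection: about 15 px off in wrist and about 13 px off in scene, toward the box's back. I'll check this on enlarged crops before pressing.

Run:
```python
from h import *
a=r.snapshot("wrist");b=r.snapshot("scene");t=r.snapshot("top")
R=Ro.from_quat(np.array(r.get_orientation())[[1,2,3,0]]).as_matrix();print(R)
A=cv2.resize(a[200:300,230:330],(400,400),interpolation=2);B=cv2.resize(b[205:275,215:285],(400,400),interpolation=2)
cv2.imwrite("pics/tip.png",np.hstack([A,B])[:,:,::-1])
cv2.imwrite("pics/top1.png",t[:,:,::-1])
i=r.camera_info("scene");print(ray("scene",(260,245)),ray("wrist",(280,250)))
```

```text
[[ 9.71371592e-01  1.38013623e-04 -2.37565171e-01]
 [ 2.37565181e-01 -5.80292906e-05  9.71371598e-01]
 [ 1.20276775e-04 -9.99999989e-01 -8.91552356e-05]]
(array([0.336782  , 0.37039704, 0.86488938]), array([ 0.24915144, -0.3471144 , -0.90931957])) (array([0.44678837, 0.08849628, 0.35065401]), array([ 0.41194188,  0.09828633, -0.91260786]))
```

View pics/tip.png

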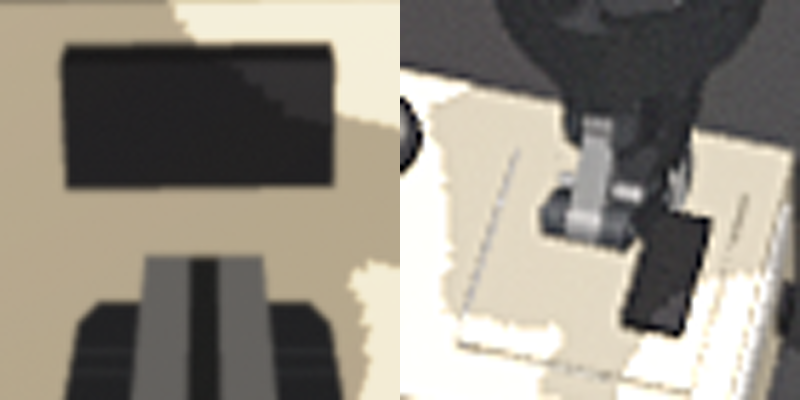

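Run:
```python
from h import *
def tri(rs):
    A=0;b=0
    for o,d in rs:
        d=d/np.linalg.norm(d);M=np.eye(3)-np.outer(d,d);A=A+M;b=b+M@o
    X=np.linalg.solve(A,b);return X,[np.linalg.norm(np.cross(X-o,d/np.linalg.norm(d))) for o,d in rs]
# finger front-bottom edge middle; scene sample points across tip
for uv in((247.7,247),(248,243),(250,247),(245,246)):
    X,e=tri([ray("wrist",(281,264)),ray("scene",uv)]);d=X-r.get_tool_pos();print(uv,X,e,"box dx,dy",d@bx,d@by)
T=np.array(r.get_tool_pos())
for z in(0,.01,.02,.03):
  for x in(-.011,0,.011,.02):
    P=T+x*bx+[0,0,z];o=[]
    for c in("wrist","scene"):
        i=r.camera_info(c);o+=cv2.projectPoints(P[None],np.array(i["rvec"],float),np.array(i["tvec"],float),np.array(i["mtx"]),None)[0].ravel().round().tolist()
    print(z,x,o)
```

```text
(247.7, 247) [0.55048585 0.11263926 0.1475635 ] [np.float64(0.002382216637782096), np.float64(0.0023822166377820762)] box dx,dy 0.02570737126257371 9.441622313634181e-05
(248, 243) [0.54790516 0.11044072 0.1589686 ] [np.float64(0.0053161469528369846), np.float64(0.005316146952837031)] box dx,dy 0.02267805838993234 -0.0014276727895219635
(250, 247) [0.54586454 0.11225157 0.15399777] [np.float64(0.0010327237658058536), np.float64(0.0010327237658056924)] box dx,dy 0.02112637237526622 0.0008163399113515291
(245, 246) [0.5554423  0.1125702  0.14270767] [np.float64(0.004783333398130512), np.float64(0.004783333398130467)] box dx,dy 0.03050534405738682 -0.0011508200629641238
0 -0.011 [278.0, 230.0, 266.0, 246.0]
0 0 [279.0, 249.0, 260.0, 245.0]
0 0.011 [279.0, 267.0, 255.0, 244.0]
0 0.02 [279.0, 281.0, 250.0, 243.0]
0.01 -0.011 [278.0, 237.0, 266.0, 244.0]
0.01 0 [278.0, 257.0, 260.0, 243.0]
0.01 0.011 [278.0, 275.0, 254.0, 241.0]
0.01 0.02 [278.0, 290.0, 250.0, 240.0]
0.02 -0.011 [278.0, 245.0, 265.0, 241.0]
0.02 0 [278.0, 266.0, 260.0, 240.0]
0.02 0.011 [278.0, 285.0, 254.0, 239.0]
0.02 0.02 [278.0, 300.0, 249.0, 238.0]
0.03 -0.011 [278.0, 254.0, 265.0, 239.0]
0.03 0 [278.0, 276.0, 259.0, 238.0]
0.03 0.011 [278.0, 296.0, 254.0, 237.0]
0.03 0.02 [278.0, 312.0, 249.0, 236.0]
```

Wrist and scene agree that the fingertips sit about 20 mm toward box +x of the reported TCP. I'll shift by -20 mm, raised for safety, and look again, including at the tip height.

Run:
```python
from h import *
T=pad-.020*bx
r.move_linear([pad[0],pad[1],.20],v=.15)
r.move_linear([T[0],T[1],.20],v=.1);r.move_linear([T[0],T[1],.175],v=.1);r.sleep(.2)
print(r.get_tool_pos(),r.get_wrist_force(),r.get_clock())
a=r.snapshot("wrist");b=r.snapshot("scene");t=r.snapshot("top")
def pj(c,P):
    i=r.camera_info(c);return cv2.projectPoints(np.array(P,float)[None],np.array(i["rvec"],float),np.array(i["tvec"],float),np.array(i["mtx"]),None)[0].ravel()
A=cv2.resize(a[180:280,230:330],(400,400),interpolation=2);B=cv2.resize(b[205:275,225:295],(400,400),interpolation=2)
# expected pad-shaped fingertip outline: 22(x) x 29(y) at tip, centre pad, z=.175
for sx,sy in((1,1),(1,-1),(-1,-1),(-1,1)):
    P=pad+sx*.011*bx+sy*.010*by;P[2]=.175
    for im,c,o,k in((A,"wrist",(230,180),4),(B,"scene",(225,205),400/70)):
        cv2.circle(im,tuple(int(v) for v in (pj(c,P)-o)*k),3,(255,0,0),-1)
cv2.imwrite("pics/tip2.png",np.hstack([A,B])[:,:,::-1])
```

```text
[0.50648844 0.1019526  0.1754581 ] [0.44966875 0.36968431 0.44312954] 7.5167
```

View pics/tip2.png

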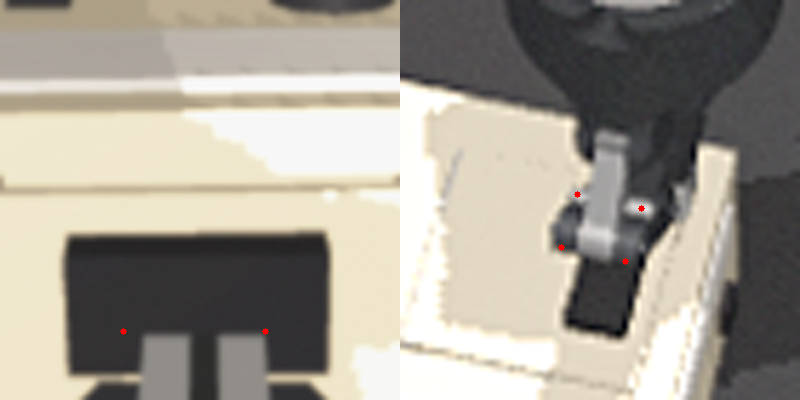

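The fingertips now match the expected 22 mm outline centred on the pad (red dots) to within about 1–2 mm in both views. Next: press with a force guard, then retreat up and forward.

Run:
```python
from h import *
T=pad-.020*bx
r.move_linear([*T[:2],.150],v=.08);r.sleep(.15)
f0=np.array(r.get_wrist_force());z=.149;fz=0
while z>.132:
    r.move_linear([*T[:2],z],v=.03);fz=(np.array(r.get_wrist_force())-f0)[2]
    print(round(z,4),round(r.get_tool_pos()[2],4),round(fz,2),r.get_clock())
    if fz>14:break
    z-=.001
if fz>2.5:
    P=T-.06*bx;r.move_linear([P[0],P[1],.144+.08],v=.4)
    P=T-.08*bx;r.move_linear([P[0],P[1],.30],v=.3)
    r.sleep(2)
print(r.get_tool_pos(),r.get_wrist_force(),r.get_clock())
b=r.snapshot("scene");t=r.snapshot("top")
cv2.imwrite("pics/after.png",np.hstack([cv2.resize(b[80:400,140:400],(390,480)),cv2.resize(t[90:350,110:330],(406,480))])[:,:,::-1])
```

```text
0.149 0.1491 -0.42 8.525
0.148 0.148 0.52 8.775
0.147 0.1469 0.82 9.025
0.146 0.1459 0.53 9.275
0.145 0.1449 0.31 9.525
0.144 0.1439 0.9 9.775
0.143 0.1429 0.06 10.025
0.142 0.1419 0.92 10.275
0.141 0.1409 0.85 10.525
0.14 0.1399 0.86 10.775
0.139 0.1389 0.42 11.025
0.138 0.1379 0.07 11.275
0.137 0.1369 0.33 11.525
0.136 0.1359 -0.17 11.775
0.135 0.1349 -0.18 12.025
0.134 0.1339 0.36 12.275
0.133 0.133 0.44 12.525
[0.50603236 0.10174994 0.13295062] [0.30068013 0.77957038 0.33569336] 12.525
```

View pics/after.png

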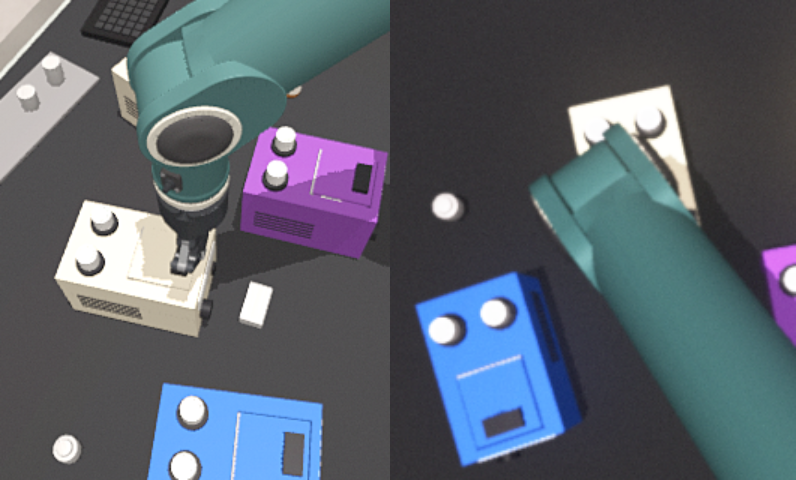

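There was no contact down to a reported z of 0.133, so the tips are at least 11 mm higher than reported. That changes my x estimate too. I'll take a close look from here.

Run:
```python
from h import *
a=r.snapshot("wrist");b=r.snapshot("scene")
cv2.imwrite("pics/w3.png",a[:,:,::-1]);cv2.imwrite("pics/s3.png",b[:,:,::-1])
A=cv2.resize(a[170:290,220:340],(400,400),interpolation=2);B=cv2.resize(b[225:275,235:285],(400,400),interpolation=2)
cv2.imwrite("pics/tip3.png",np.hstack([A,B])[:,:,::-1])
T=np.array(r.get_tool_pos());print(T,r.get_opening(),r.get_clock())
def pj(c,P):
    i=r.camera_info(c);return cv2.projectPoints(np.array(P,float)[None],np.array(i["rvec"],float),np.array(i["tvec"],float),np.array(i["mtx"]),None)[0].ravel()
for z in(.005,.012,.02):
  for x in(0,.01,.02):
    P=T+x*bx+[0,0,z];print(z,x,((pj("wrist",P)-[220,170])/.3).round(),((pj("scene",P)-[235,225])*8+[400,0]).round())
for x in(-.011,.011):
    P=pad+x*bx;print("padtop edge",x,((pj("wrist",P)-[220,170])/.3).round(),((pj("scene",P)-[235,225])*8+[400,0]).round())
```

```text
[0.50606743 0.10177337 0.13299102] 2.5617306178863312e-05 12.725
0.005 0 [195. 275.] [688. 239.]
0.005 0.01 [195. 331.] [649. 231.]
0.005 0.02 [196. 384.] [610. 222.]
0.012 0 [195. 295.] [688. 228.]
0.012 0.01 [195. 352.] [648. 219.]
0.012 0.02 [195. 407.] [609. 210.]
0.02 0 [195. 319.] [687. 215.]
0.02 0.01 [195. 378.] [647. 206.]
0.02 0.02 [195. 434.] [607. 197.]
padtop edge -0.011 [195. 343.] [652. 222.]
padtop edge 0.011 [195. 462.] [566. 202.]
```

View pics/tip3.png

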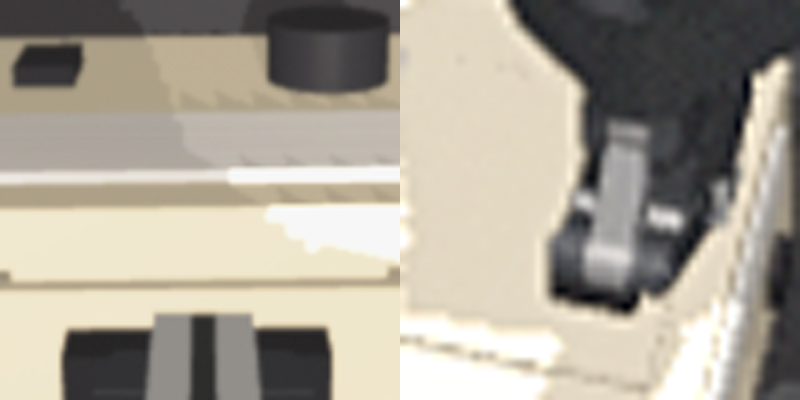

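Two readings are possible. Either the pad is already pressed and the force reading shows nothing, or the tips are still above the pad. I can decide from the pad's edges in the wrist image (shut vs. pressed predictions) and from the joint torques.

Run:
```python
from h import *
def pj(c,P):
    i=r.camera_info(c);return cv2.projectPoints(np.array(P,float)[None],np.array(i["rvec"],float),np.array(i["tvec"],float),np.array(i["mtx"]),None)[0].ravel()
w=cv2.imread("pics/w3.png",0)
print("row 255..300 @col 246:",w[250:300,244:250].mean(1).round().astype(int).tolist())
print("col profile @row 285:",w[283:287,225:335].mean(0).round().astype(int).tolist())
hinge=pad+.064*bx+[0,0,-.014]
for th in(0,-.04,-.08):
  c,s=np.cos(th),np.sin(th)
  o=[]
  for x,z in((-.075,.014),(-.053,.014),(-.075,.004),(-.082,.004)):
    P=hinge+bx*(x*c+z*s)+np.array([0,0,-x*s+z*c]);o.append([pj("wrist",P+y*by).round(1).tolist() for y in(.022,-.022)])
  print(th,"padtopfront,padtopback,padfootfront,platefront",o)
print(r.get_wrist_force(),r.get_torque(),r.get_tau(),r.get_tool_pos())
for n in("hatch_twin_pad",):print([(d["bbox"],d["p"]) for d in r.recognise("scene",n)])
```

```text
row 255..300 @col 246: [231, 231, 230, 224, 191, 165, 180, 218, 229, 230, 230, 230, 230, 230, 230, 230, 230, 221, 163, 88, 45, 38, 37, 37, 38, 38, 39, 45, 48, 48, 48, 49, 49, 49, 49, 49, 50, 53, 52, 49, 49, 50, 54, 53, 50, 49, 49, 49, 49, 49]
col profile @row 285: [230, 230, 230, 230, 230, 230, 230, 230, 230, 230, 230, 229, 219, 156, 81, 51, 48, 48, 49, 48, 48, 48, 48, 50, 50, 50, 51, 50, 51, 50, 51, 51, 51, 51, 51, 50, 51, 52, 73, 114, 137, 143, 143, 143, 143, 143, 142, 143, 143, 143, 142, 130, 82, 48, 45, 44, 44, 44, 46, 81, 129, 142, 143, 143, 143, 142, 142, 143, 143, 143, 142, 138, 116, 76, 53, 51, 50, 51, 51, 50, 51, 51, 50, 51, 50, 51, 51, 51, 50, 49, 49, 48, 49, 65, 139, 216, 229, 229, 229, 229, 229, 229, 229, 229, 229, 229, 229, 229, 229, 229]
0 padtopfront,padtopback,padfootfront,platefront [[[319.9, 272.9], [237.1, 272.9]], [[318.5, 308.5], [238.7, 308.5]], [[318.0, 264.2], [239.2, 264.2]], [[318.4, 252.8], [238.7, 252.8]]]
-0.04 padtopfront,padtopback,padfootfront,platefront [[[319.3, 269.4], [237.7, 269.4]], [[318.1, 305.4], [239.1, 305.5]], [[317.4, 261.6], [239.8, 261.6]], [[317.8, 250.1], [239.4, 250.2]]]
-0.08 padtopfront,padtopback,padfootfront,platefront [[[318.8, 266.1], [238.4, 266.1]], [[317.7, 302.6], [239.5, 302.6]], [[316.9, 259.3], [240.4, 259.3]], [[317.2, 247.8], [240.1, 247.8]]]
[-0.65111209 -0.27833553  0.48555137] [ 0.00265509  0.0029184  -0.03576106] [-1.14535040e-03 -3.96685553e+01 -9.44414735e+00 -2.04428852e+01
  1.02846598e-02  1.09401299e-03  2.01473108e-05] [0.50606743 0.10177337 0.13299102]
[([345.0, 180.9, 44.4, 36.3], 0.97), ([225.6, 231.1, 43.4, 43.2], 0.96), ([296.3, 354.3, 50.8, 52.9], 0.84)]
```

The pad edges sit at the shut prediction plus about 2.4 mm in x, so the pad is unpressed. The tips are therefore above 144 mm, and the reported TCP lies past the real tips by more than 11 mm. With that height error, the wrist ray puts the finger front face 5–8 mm past the pad's front edge. I'll move back 14 mm, which keeps the fingers over the pad for any plausible height error, and descend with the force guard.

Run:
```python
from h import *
T=pad-.006*bx
q=r.get_tool_pos()
r.move_linear([q[0],q[1],.150],v=.15);r.move_linear([*T[:2],.150],v=.1);r.move_linear([*T[:2],.136],v=.06);r.sleep(.1)
f0=np.array(r.get_wrist_force());z=.134;n=0
while z>.100 and r.get_clock()<22:
    r.move_linear([*T[:2],z],v=.04);f=np.array(r.get_wrist_force())-f0
    print(round(z,4),round(r.get_tool_pos()[2],4),f.round(1),round(r.get_clock(),2))
    if f[2]>2:break
    z-=.002
a=r.snapshot("wrist");b=r.snapshot("scene")
A=cv2.resize(a[170:290,220:340],(400,400),interpolation=2);B=cv2.resize(b[225:275,235:285],(400,400),interpolation=2)
cv2.imwrite("pics/tip4.png",np.hstack([A,B])[:,:,::-1])
print(r.get_torque())
```

```text
0.134 0.134 [1.3 0.2 0.6] 14.07
0.132 0.1319 [-0.4  0.3  0.1] 14.32
0.13 0.1298 [-0.2  0.7 -0.3] 14.57
0.128 0.1279 [-0.  -0.6  0.1] 14.82
0.126 0.1259 [-0.1 -0.3 -0.8] 15.07
0.124 0.1238 [-0.4  0.5 -0.6] 15.32
0.122 0.1219 [ 0.3  0.8 -0.3] 15.57
0.12 0.1199 [0.7 0.6 0.4] 15.82
0.118 0.1178 [ 0.6  0.3 -0.6] 16.07
0.116 0.1159 [0.9 0.7 1.1] 16.32
0.114 0.1139 [ 1.4  0.6 -0.5] 16.57
0.112 0.1119 [ 0.  -0.1 -0.5] 16.82
0.11 0.1102 [1.2 0.5 1.2] 17.07
0.108 0.108 [-0.4  0.4  3. ] 17.32
[-0.10936896  0.24611882 -0.00431204]
```

View pics/tip4.png

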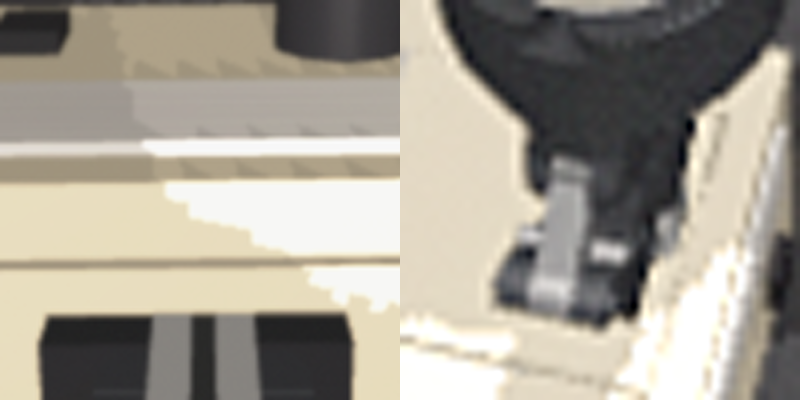

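First contact came at a reported z of 0.109, 3 N up, so the real tips are about 34 mm short of the reported TCP. The wrist view shows the two finger bars on the pad, with their ends level with its front foot at row 315. Next: press to the stop, then let go quickly up and forward.

Run:
```python
from h import *
T=pad-.006*bx;z=.107;f0=0.4;fz=0
while z>.098:
    r.move_linear([*T[:2],z],v=.04);fz=r.get_wrist_force()[2]-f0
    print(round(z,4),round(r.get_tool_pos()[2],4),round(fz,1),round(r.get_clock(),2))
    if fz>11:break
    z-=.001
a=r.snapshot("wrist");cv2.imwrite("pics/press.png",a[:,:,::-1])
P=T-.05*bx;r.move_linear([P[0],P[1],.19],v=.4)
P=T-.08*bx;r.move_linear([P[0],P[1],.28],v=.3)
print(r.get_tool_pos(),r.get_wrist_force(),r.get_clock())
r.sleep(1.5)
a=r.snapshot("wrist");b=r.snapshot("scene")
cv2.imwrite("pics/after2.png",np.hstack([cv2.resize(a,(400,300)),cv2.resize(b[120:320,140:400],(390,300))])[:,:,::-1])
print(r.get_wrist_force(),r.get_clock())
```

```text
0.107 0.107 4.0 17.67
0.106 0.1059 3.9 17.92
0.105 0.105 6.5 18.17
0.104 0.1048 11.7 18.42
[0.44240329 0.08547198 0.27968259] [ 0.37177682 -1.10839964 -1.03741476] 19.3333
[-0.39141296  0.03706185  0.31708272] 20.9333
```

View pics/after2.png

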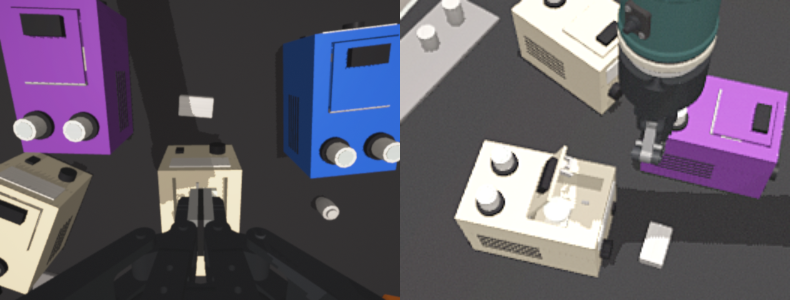

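The hatch has popped: in the scene half its plate stands up at (562,180) with the lamp bay visible, and the gripper is clear at about (650,150). The gauge block and the single unit look unchanged. I'll watch two seconds more, check numerically, and hand in.

Run:
```python
from h import *
b0=r.snapshot("scene");r.sleep(2);b1=r.snapshot("scene")
s0=cv2.imread("pics/scene0.png")[:,:,::-1]
d=lambda p,q,x,y,w,h:round(float(cv2.absdiff(p[y:y+h,x:x+w].copy(),q[y:y+h,x:x+w].copy()).mean()),2)
print("hatch area motion over 2 s",d(b0,b1,225,200,60,70),"vs start",d(s0,b1,225,200,60,70))
for n,bb in(("gauge",(298,269,23,33)),("objective",(175,369,22,24)),("cleaner",(325,119,18,27)),("single hatch",(245,120,50,40))):print(n,d(s0,b1,*bb))
for n in("objective","gauge_block","cleaner"):print(n,[(np.round(x["bbox"]).tolist(),round(x["p"],2)) for x in r.recognise("scene",n)][:2])
print(r.get_wrist_force(),r.get_clock())
r.job_done()
```

```text
hatch area motion over 2 s 1.21 vs start 37.97
gauge 19.91
objective 19.6
cleaner 42.31
single hatch 31.82
objective [([177.0, 372.0, 20.0, 18.0], 0.84)]
gauge_block [([298.0, 269.0, 21.0, 33.0], 0.64)]
cleaner []
[-0.56938684 -0.16397531  0.4575853 ] 23.1833
the job is handed in; nothing more can be done
```

I pressed the thumb pad on the cream light source with two outlets down to its stop (11.7 N). I then let go quickly up and forward, and the hatch sprang open. I watched it for two seconds with the gripper clear, then handed in at 23.2 s. The hand-in reports no verdict.

**Last checks**
- **Hatch:** it stands wide open in the picture and did not move over the last two seconds (image change 1.2, about noise level). I did not measure its angle.
- **Wrist force:** under 1 N, so nothing is being touched.
- **Objective and gauge block:** the network finds both within about 2 pixels of where they started.

**Checks that failed or disagreed**
- **Tool position:** the fingertips are about 34 mm short of where the robot reports them. My first estimate, a 20 mm sideways error, was wrong. The first descent therefore stopped above the pad without touching it, and I corrected from the wrist view and the first contact force.
- **Cleaner:** the network did not find it in the final scene picture, probably because the arm hides it. The arm never went low near it.
- **Other hatch and image comparison:** comparing with the start pictures told me nothing around the loose things or the single-outlet hatch. The arm and its shadow changed those areas. That hatch looked shut in the last picture I viewed, though the arm partly hid it.

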